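Uncap the lacquer can, then hold the spray tweezers open at the marks

ROBOT

A 6-joint arm with a two-finger parallel gripper is mounted at the origin on the work surface. World frame = base frame: x ahead of the robot, y to its left, z up, the work surface at z = 0. Lengths are in m, angles in rad, forces in N, time in s.
With the tool pointing down it reaches from about 0.425 to 0.95 m from the base axis. Payload 3.5 kg.
Tool frame: the origin (TCP) lies between the finger pads; the fingertips stand 22 mm ahead of it and the grasp point (between the pads) lies 3 mm ahead of it (ctrl.nose_length is the z of the fingertips in the tool frame, in m); z points along the fingers, y is the line along which they close (so a half turn about z gives the same grasp; the last joint's range is limited). The gripper opens to 85 mm and grips with 20 to 120 N. Pads are 22 mm wide; open, the fingers measure 114 mm over their backs; the gripper's body (76 mm by 85 mm) begins 54 mm behind the grasp point. The pads swing forward as they close: fully open they stand 13 mm farther back than shut.
Start: joints at [-1.253, 0.286, 1.577, -0, 1.279, -0.15], TCP at [0.304, -0.602, 0.231] pointing down, gripper open.
Joint ranges: [-2.77, 2.77], [-0.9, 2.22], [0.21, 2.48], [-1.53, 4.67], [0.24, 2.81], [-2.84, 2.84]. Speed limits (rad/s): [2.79, 2.79, 3.14, 3.14, 3.14, 3.14].

INTERFACE

Orientations are given as a unit quaternion [x, y, z, w].
In Python, from plant import ctrl gives the robot as it stands. The module is installed in compiled form; this text tells all that it offers.
- The arm moves only by the tool send_rows, never from a script. Its argument "rows" is text: rows parted by semicolons, each of 7 numbers parted by spaces: the turn, a rotation vector about the tool's x, y, z in degrees, then the shift along the tool's x, y, z in mm, then the opening, from -1 (shut) to 1 (fully open). A call has 1 to 8 rows; each row is the pose to reach, as a shift and turn from the pose commanded when the call began, along the tool's axes at that moment; what a row does not reach only later rows make up. A row lasts 1/8 s, in which the tool goes at most 62.5 mm and 10.7 degrees, less where a joint would pass 70% of its speed; a pose out of reach is approached as far as the arm can. A call with a gripper value outside its range is refused whole. The fingers move at their own pace and stop on an object; "grip_force" is the grip in N (left out, the last holds). Time passes only in rows, so rows that repeat a pose let the fingers close. It gives the time, the measured TCP pose, the force, the opening and the grip force at its end, in the units of the state.
- ctrl.get_state(): the state, without advancing time (a new reading comes with each control period).
- ctrl.read_camera(name): name is "scene" or "top" or "wrist"; returns a dict with "color" (420x560x3 uint8, red, green, blue), "fx", "fy", "cx", "cy" (pixels), "D" ([k1, k2, p1, p2, k3] as OpenCV has them; the pictures are not rectified), "extrinsics" (4x4, takes a point from world to camera coordinates). Camera axes: x right, y down, z forward; pixel columns grow to the right and rows downward; lengths in m; the calibration is good to about 2 mm. A picture is of the moment at which its call begins. There is no depth.
- ctrl.sign_off(): hands the job in; it is judged then, once.
Trained networks look in a picture, given as the dict that the camera call returned (one of the last four; its "shot" number tells which), for a name from the list of things; names that differ only in an ending like _2 or _b are one class to them, and where a whole thing is asked for, a point or a joint stands for the part that bears it (a point fixed in the world has none). Each returns a list of dicts, best first, with "p" (0 to 1); they miss things now and then, are a little off and sometimes report something else, mostly with a low value. They report only what shows in the picture. A call takes as long as a camera call. They do not tell look-alikes from the thing itself.
- ctrl.look_for(picture, target): "position" ([x, y, z] in m, in the coordinates of the camera as it stood for that picture, good to about 4 mm: the middle of the surface that is visible of it).
The state is a dict: "time": time; "qpos": joint angles; "dq": joint speeds; "joint_efforts": joint torques, N m; "eef_pos": TCP position; "tcp_rot": TCP orientation; "contact_force": force on the tool from outside, world axes, zero at the start; "wrist_torque": the same for the moment, N m; "opening": opening from 0.0 (shut) to 1.0 (fully open); "finger_force": force on a finger pad.
Only numpy, scipy, OpenCV 4.12 (cv2) and the standard library are available. Lean on these libraries where they do the work, as an engineer would, in place of code of your own. Each camera call takes 0.05 s, during which the arm holds its last target. There are 200 camera calls.

TASK

We are about to spray a small turned knob: lift the loose orange cap off the aerosol lacquer can and set it, same way up, fully down into the empty round recess of the plywood block. Then pinch the two red-brown grip plates of the squeeze-to-open tweezers on the green stand until the jaws stand as far apart as the two red marks (16 mm), never stretching them far past the marks, and finish with the fingers still holding that gap steady so that I can slip the knob's stem in. Leave the can standing where it is and everything else on the bench undisturbed.

Things in the scene. Friction and masses are not known exactly. Their poses are not given: they have to be found in the camera images.
- can: aerosol lacquer can, ochre with a black band, steel seams, 57 mm diameter; loose, upright. Origin: centre of its underside. Its top seam is 140 mm above the origin; a 39 mm collar and a thin white spray button stand above the seam, up to 167 mm.
- cap: orange round plastic cap of the can, a plain inverted cup, 52 mm outer diameter, 40 mm tall, open below, closed top, 20 g. It sits loosely (about 3 mm of play) over the can's collar, its rim resting on the top seam, so it lifts straight up. Origin: centre of its open rim (underside), z axis up; its top is 40 mm above the origin.
- block: fixed plywood block 190 x 90 x 30 mm with two round recesses, each 12 mm deep, in a line along its x axis. Origin: centre of its underside. The recess at -45 mm in x is empty (58 mm wide, for the cap); the one at +45 mm holds the blue cup.
- block_hole0 (a point): centre of the mouth of the empty recess, at the block's top face, 30 mm above the bench; axes as the block's. The recess floor is 12 mm below this point.
- stand: fixed weighted green stand, base 235 x 80 x 14 mm (x from -40 to +195), carrying steel cross-lock (squeeze-to-open) tweezers that lie level, 60 mm above the bench, along its +x axis, jaws at the +x end. Origin: on the bench below the tweezers' rear joint. A clamp holds the rear end (x -27 to +3 mm, up to 71 mm above the bench), a brass thumbscrew on its +y side.
- squeeze_point (a point): point of the stand midway between the two grip plates at their mid-height, 60 mm above the bench, 80 mm from the rear joint; axes as the stand's. Plates: red-brown, upright, 40 mm long in x, 15 mm tall, one on the +y, one on the -y side; pinch along y. Width over them: 38 mm at rest; 30 mm, plates parallel, at 16 mm jaw gap. Each mm less opens the jaws 2.1 to 2.4 mm more.
- marks (a point): middle of the two red pen strokes on a strip of masking tape on the base under the jaws; the strokes run along the stand's x, their inner edges 16 mm apart, 8 mm each side of the midline.
- left_arm (a joint): turn (rad) about the rear joint of the arm whose plate is on the stand's +y side (it crosses over: its jaw is on the -y side). 0 at rest, jaws shut; grows to 0.12 as the plate is pushed inwards. Tip gap in m = 0.165 x (left_arm + right_arm). Sprung back towards 0: about 2 N at the plate starts it, 6 N holds it at the marked gap (0.0485 rad each arm).
- right_arm (a joint): the same for the other arm: plate on the -y side, jaw on the +y side; also grows as its plate is pushed inwards. The arms are sprung separately.
- left_tip (a point): end of the left arm's jaw, on its inner face, 165 mm from the rear joint; at rest it touches the right tip.
- right_tip (a point): end of the right arm's jaw, on its inner face; the distance between the two tips is the tip gap.
- cup: bystander: blue plastic cup, 68 mm wide, 75 mm tall, in the other recess of the block. Origin: centre of its underside.
- tin: bystander: small paint tin with a blue label, 74 mm diameter, 75 mm tall. Origin: centre of its underside.
- jar: bystander: amber glass jar with a dark lid and paper label, 72 mm diameter, 115 mm tall. Origin: centre of its underside.
- paper_cup: bystander: white paper cup, 80 mm wide, 110 mm tall. Origin: centre of its underside.
- tape_roll: bystander: roll of cream masking tape lying flat, 100 mm diameter, 24 mm tall. Origin: centre of its underside.
- brush: bystander: flat paint brush lying on the bench.
Not all that is in view belongs to the job. Of the things shaped like the cap, the orange one is meant.

How it is judged:
On the way, in this order (a step that is already met when the one before it is completed fails the run):
1. the cap sits fully down in the empty recess, same way up, released (horizontal distance between cap and block_hole0 below 0.006 m and z of cap in the frame of block_hole0 below -0.008 m and angle between cap's own z axis and vertical below 0.1 rad and contact force between the fingers and cap below 0.1 N and linear speed of cap below 0.02 m/s), for 0.2 s.
2. both grip plates are pinched and the jaws stand 16 mm apart, give or take 3 mm, for one second (horizontal distance between cap and block_hole0 below 0.006 m and z of cap in the frame of block_hole0 below -0.008 m and angle between cap's own z axis and vertical below 0.1 rad and distance between left_tip and right_tip between 0.013 and 0.019 m and contact force between the fingers and stand above 2 N and value of joint each of left_arm, right_arm above 0.015 rad), for 1 s.
At the end, for the whole second after the job is handed in: fingers still pinch both tweezer arms inwards (over 0.015 rad each, force over 2 N), jaws held still 13 to 19 mm apart; cap released in the empty recess, same way up (within 6 mm of centre, 8 mm or more down, tilt under 0.1 rad); can upright; can and bystanders within 30 mm of their starts (all of step 2 and contact force between the fingers and cap below 0.1 N and linear speed of cap below 0.02 m/s and velocity of joint left_arm between -0.03 and 0.03 rad/s and velocity of joint right_arm between -0.03 and 0.03 rad/s and angle between can's own z axis and vertical below 0.1 rad and distance of each of can, cup, tin, jar, paper_cup, tape_roll, brush from where it was at the start of the episode below 0.03 m); the arm keeps its last pose, push and grip.
It fails at once if the jaws are stretched far past the marks (gap over 25 mm) (distance between left_tip and right_tip above 0.025 m).
It fails at once if the can is tipped over (angle between can's own z axis and vertical above 0.4 rad).
It fails at once if a bystander is disturbed (moved over 50 mm) (distance of any of cup, tin, jar, paper_cup, tape_roll, brush from where it was at the start of the episode above 0.05 m).
It also fails if it takes over 48 s, if anything falls off the work surface, if the arm or the gripper's body presses on something with over 40 N, if the wrist force passes 120 N, or if a joint passes its speed limit or range.

## Working session

There is one attempt and no reset: what is moved stays moved. The work goes in short steps, Python scripts to look and compute and a tool call to move; the robot and the scene stay as the last step left them, time stands still between calls to the robot, and variables do not carry over. Pictures are saved under pics/ and viewed, at most 10 in all, crops included, and the job is handed in when it is done.

Besides the shell and the picture viewer there is one more tool, called as name(argument=value, ...) on one line, values as JSON. send_rows: Moves the arm, as the interface text tells. Its arguments: {"type":"object","properties":{"rows":{"type":"string"},"grip_force":{"type":"number"}},"required":["rows"]}

```bash
mkdir -p pics
cat > h.py <<'E'
import numpy as np, cv2
from plant import ctrl
from scipy.spatial.transform import Rotation as R
def K(p): return np.array([[p['fx'],0,p['cx']],[0,p['fy'],p['cy']],[0,0,1.]])
def px2w(p,uv,z):
    n=cv2.undistortPoints(np.array(uv,float).reshape(-1,1,2),K(p),np.array(p['D'],float)).reshape(-1,2)
    E=np.array(p['extrinsics']);c=-E[:3,:3].T@E[:3,3]
    d=np.c_[n,np.ones(len(n))]@E[:3,:3]
    return c+d*((z-c[2])/d[:,2])[:,None]
def w2px(p,X):
    E=np.array(p['extrinsics'])
    return cv2.projectPoints(np.array(X,float).reshape(-1,1,3),cv2.Rodrigues(E[:3,:3])[0],E[:3,3],K(p),np.array(p['D'],float))[0].reshape(-1,2)
def find(p,t,n=2):
    E=np.array(p['extrinsics'])
    return [(round(d['p'],2),np.round(E[:3,:3].T@(np.array(d['position'])-E[:3,3]),4)) for d in ctrl.look_for(p,t)[:n]]
def save(p,n,crop=None,s=1):
    im=p['color'][...,::-1]
    if crop: im=im[crop[1]:crop[3],crop[0]:crop[2]]
    cv2.imwrite('pics/'+n,cv2.resize(im,None,fx=s,fy=s,interpolation=cv2.INTER_CUBIC))
def tool(X):
    "world point(s) -> tool frame mm"
    s=ctrl.get_state();return (np.array(X)-s['eef_pos'])@R.from_quat(s['tcp_rot']).as_matrix()*1000
E
python3 - <<'E'
from h import *
for c in('top','scene'):
    p=ctrl.read_camera(c);save(p,c+'0.png')
    for t in ['can','cap','block','stand','squeeze_point','marks','cup','tin','jar','paper_cup','tape_roll','brush']: print(c,t,find(p,t,3))
s=ctrl.get_state();print(s['eef_pos'],R.from_quat(s['tcp_rot']).as_matrix().round(3),s['time'],s['opening'],s['contact_force'])
E
```

```text
top can [(0.74, array([0.5927, 0.2475, 0.0835]))]
top cap [(0.78, array([0.5999, 0.269 , 0.1809])), (0.7, array([0.6952, 0.2461, 0.038 ])), (0.66, array([0.7815, 0.1076, 0.0345]))]
top block [(0.68, array([ 0.5333, -0.3218,  0.0282])), (0.54, array([ 0.7645, -0.0371,  0.018 ]))]
top stand [(0.77, array([ 0.5592, -0.0424,  0.0162]))]
top squeeze_point [(0.58, array([ 0.564 , -0.0454,  0.0132])), (0.33, array([ 0.5605, -0.0614,  0.0625]))]
top marks [(0.81, array([ 0.5613, -0.043 ,  0.0117]))]
top cup [(0.6, array([ 0.6066, -0.3435,  0.0469]))]
top tin [(0.78, array([0.4749, 0.2196, 0.074 ])), (0.57, array([0.7817, 0.1065, 0.0338]))]
top jar [(0.92, array([0.5203, 0.3429, 0.1179]))]
top paper_cup [(0.98, array([0.7809, 0.104 , 0.0335]))]
top tape_roll [(0.96, array([ 0.6836, -0.2168,  0.0223])), (0.42, array([0.5952, 0.2461, 0.0853]))]
top brush [(0.87, array([ 0.7678, -0.0359,  0.0179]))]
scene can [(0.75, array([0.6281, 0.2508, 0.0737])), (0.47, array([ 0.5775, -0.0408,  0.0115]))]
scene cap [(0.97, array([0.7089, 0.2398, 0.0367])), (0.94, array([0.6154, 0.2622, 0.1786])), (0.89, arr
[... 158 characters left out ...]
[ 0.6859, -0.221 ,  0.0252]))]
scene squeeze_point [(0.85, array([ 0.5797, -0.0437,  0.0104]))]
scene marks [(0.76, array([ 0.5773, -0.042 ,  0.012 ]))]
scene cup [(0.31, array([ 0.582 , -0.0401,  0.0079]))]
scene tin [(0.81, array([0.4965, 0.2201, 0.0611]))]
scene jar [(0.65, array([0.5451, 0.3576, 0.101 ]))]
scene paper_cup [(0.88, array([0.7621, 0.105 , 0.0672]))]
scene tape_roll [(0.75, array([ 0.687 , -0.2208,  0.0235])), (0.5, array([ 0.5775, -0.0384,  0.0084])), (0.2, array([ 0.5133, -0.3198,  0.0282]))]
scene brush []
[ 0.30438945 -0.60245361  0.23102284] [[ 0.893  0.451  0.   ]
 [ 0.451 -0.893  0.   ]
 [ 0.     0.    -1.   ]] 1.3 0.9994499977582748 [0.45182454 0.44035964 0.40876648]
```

View pics/top0.png

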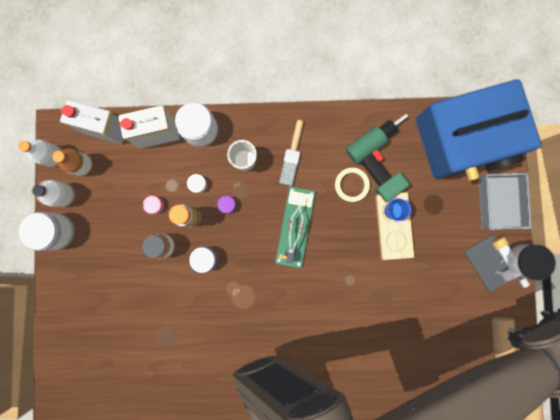

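View pics/scene0.png

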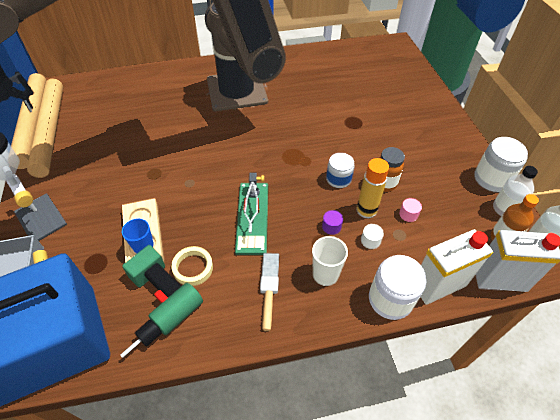

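Top view: orange cap on the can at about (181,215), block at (395,230) with its empty recess at (396,241), and the stand with clamp at (290,255) and jaws up at (300,195). The scene view agrees. Next I'll refine these by colour.

```bash
cat >> h.py <<'E'
def blob(p,lo,hi,box,hull=True):
    h=cv2.cvtColor(p['color'],cv2.COLOR_RGB2HSV);m=cv2.inRange(h,np.array(lo),np.array(hi))
    k=np.zeros_like(m);k[box[1]:box[3],box[0]:box[2]]=255;m&=k
    cs=max(cv2.findContours(m,cv2.RETR_EXTERNAL,cv2.CHAIN_APPROX_NONE)[0],key=cv2.contourArea)
    return cs.reshape(-1,2)
E
python3 - <<'E'
from h import *
p=ctrl.read_camera('top')
E=np.array(p['extrinsics']);print('cam',-E[:3,:3].T@E[:3,3],p['fx'])
c=blob(p,(8,150,120),(20,255,255),(165,200,200,232))
print('cap px',cv2.minEnclosingCircle(c),c.min(0),c.max(0),w2px(p,[.6,.269,.18]))
w=px2w(p,c,.18);print('cap top',cv2.minEnclosingCircle(w[:,:2].astype('f4')))
g=blob(p,(65,60,40),(95,255,255),(270,180,320,275))
r=cv2.minAreaRect(px2w(p,g,.014)[:,:2].astype('f4'));print('stand',r,cv2.boxPoints(r))
b=blob(p,(12,30,150),(30,160,255),(370,180,420,265))
r=cv2.minAreaRect(px2w(p,b,.03)[:,:2].astype('f4'));print('block',r,cv2.boxPoints(r))
print('hole',px2w(p,[[396,241]],.03))
im=p['color'][...,::-1]
a=[cv2.resize(im[y:y+85,x:x+85],(380,380),interpolation=cv2.INTER_CUBIC) for x,y in((352,180),(252,188))]
cv2.imwrite('pics/c1.png',np.hstack(a))
E
```

```text
cam [ 0.53606484 -0.00647312  1.50192836] 497.96586701368506
cap px ((184.5, 215.0), 7.159010887145996) [183 208] [189 222] [[179.33196521 215.24025907]]
cap top ((0.6002697348594666, 0.25520604848861694), 0.019107796251773834)
stand ((0.5434045195579529, -0.037761736661195755), (0.07767976075410843, 0.18854814767837524), 77.57807159423828) [[ 0.44298258 -0.05541316]
 [ 0.62711686 -0.09597158]
 [ 0.6438265  -0.02011031]
 [ 0.45969218  0.02044811]]
block ((0.5560593605041504, -0.33359262347221375), (0.19396713376045227, 0.10022342950105667), 2.794135093688965) [[ 0.45674825 -0.2882682 ]
 [ 0.46163392 -0.38837248]
 [ 0.6553705  -0.37891704]
 [ 0.6504848  -0.27881277]]
hole [[ 0.51352329 -0.33658063  0.03      ]]
```

View pics/c1.png

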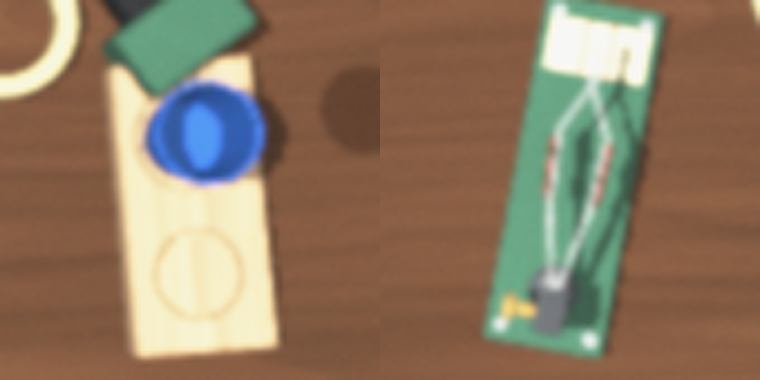

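Run:
```python
from h import *
print(tool([[.6,.262,.32],[.45,-.17,.32]]).round(1),ctrl.nose_length)
p=ctrl.read_camera('wrist');E=np.array(p['extrinsics']);s=ctrl.get_state()
print(((-E[:3,:3].T@E[:3,3])-s['eef_pos'])@R.from_quat(s['tcp_rot']).as_matrix(), (E[:3,:3]@R.from_quat(s['tcp_rot']).as_matrix()).round(2),p['fx'])
```

```text
[[ 653.6 -638.3  -89. ]
 [ 325.  -320.4  -89. ]] 0.022
[ 0.07772428  0.00021951 -0.14304585] [[-0.    1.    0.  ]
 [-0.95 -0.   -0.31]
 [-0.31 -0.    0.95]] 352.3454074312922
```

send_rows(rows="0 0 27 325 -320 -89 1;0 0 27 325 -320 -89 1;0 0 27 325 -320 -89 1;0 0 27 400 -390 -89 1;0 0 27 450 -440 -89 1;0 0 27 654 -638 -89 1;0 0 27 654 -638 -89 1;0 0 27 654 -638 -89 1", grip_force=30)

```text
time: 2.4
eef_pos: [0.4647, -0.1319, 0.2949]
tcp_rot: [1.0, -0.002, 0.001, 0.0]
contact_force: [0.2, -0.8, -0.6]
opening: 1.002
finger_force: 0.0
```

Run:
```python
from h import *
s=ctrl.get_state();print(s['time'],s['eef_pos'],R.from_quat(s['tcp_rot']).as_matrix().round(3))
print(tool([[.6,.262,.32]]).round(1))
```

```text
2.4 [ 0.46469681 -0.13194979  0.2949354 ] [[ 1.    -0.004  0.001]
 [-0.004 -1.    -0.001]
 [ 0.001  0.001 -1.   ]]
[[ 133.8 -394.4  -25.1]]
```

send_rows(rows="0 0 0 134 -394 -25 1;0 0 0 134 -394 -25 1;0 0 0 134 -394 -25 1;0 0 0 134 -394 -25 1;0 0 0 134 -394 -25 1;0 0 0 134 -394 -25 1;0 0 0 134 -394 -25 1;0 0 0 134 -394 -25 1")

```text
time: 3.4
eef_pos: [0.5998, 0.2623, 0.3189]
tcp_rot: [1.0, 0.0, -0.0, -0.0]
contact_force: [-0.6, 0.5, 0.1]
opening: 0.999
finger_force: 0.0
```

Run:
```python
from h import *
s=ctrl.get_state();print(s['time'],s['eef_pos'])
p=ctrl.read_camera('wrist');save(p,'w1.png');print(find(p,'cap'),find(p,'can'))
```

```text
3.4 [0.59981604 0.26227973 0.31888732]
[(0.72, array([0.6412, 0.3753, 0.0429])), (0.7, array([0.6992, 0.2496, 0.0422]))] [(0.6, array([0.6233, 0.2695, 0.1102]))]
```

View pics/w1.png

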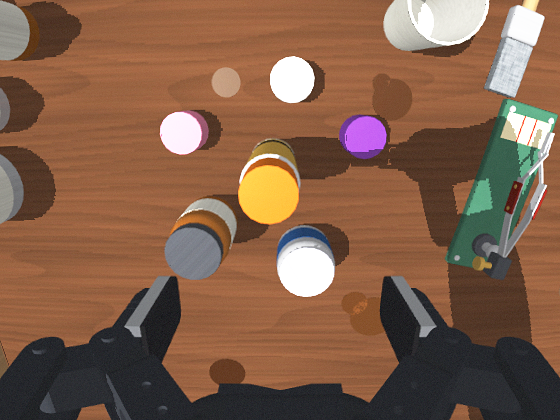

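Wrist view: orange cap on the can, top face centred near (268,193) with radius about 30 px. Jar lid at (195,250), tin at (306,267), stand on the right.

Run:
```python
from h import *
p=ctrl.read_camera('wrist')
h=cv2.cvtColor(p['color'],cv2.COLOR_RGB2HSV);print(h[193,268],h[215,268],h[221,268],h[170,268],h[162,268])
c=blob(p,(8,150,215),(30,255,255),(225,150,310,240))
w=px2w(p,c,.18);print('px',cv2.fitEllipse(c));e=cv2.fitEllipse(w[:,:2].astype('f4'));print(e)
print(tool([[*e[0],.18]]).round(1), p['extrinsics'].round(3) if 0 else '')
```

```text
[ 22 184 255] [ 21 191 255] [ 21 191 255] [ 22 183 255] [ 12 221 159]
px ((263.94482421875, 193.75389099121094), (58.24986267089844, 60.413917541503906), 108.8715591430664)
((0.6018784046173096, 0.2719506025314331), (0.049752313643693924, 0.0502602718770504), 121.9376220703125)
[[  2.3 -13.4 139.3]]
```

Run:
```python
from h import *
p=ctrl.read_camera('wrist')
c=blob(p,(8,150,215),(30,255,255),(225,150,310,240))
print(c.min(0),c.max(0),cv2.minEnclosingCircle(c))
w=px2w(p,c,.18)[:,:2].astype('f4');print(cv2.minEnclosingCircle(w),(w.min(0)+w.max(0))/2,w.max(0)-w.min(0))
q=w2px(p,[[.6003,.2695,.18],[.6,.269,.18]]);print(q)
t=ctrl.read_camera('top')
h=cv2.cvtColor(t['color'],cv2.COLOR_RGB2HSV)
c=blob(t,(5,120,150),(30,255,255),(165,200,200,232));print('top',c.min(0),c.max(0),px2w(t,[(c.min(0)+c.max(0))/2.],.18))
```

```text
[233 165] [294 223] ((263.6244201660156, 192.98387145996094), 30.857637405395508)
((0.6021987795829773, 0.2722550928592682), 0.02592499367892742) [0.6017201  0.27195233] [0.0498057  0.05058657]
[[266.50090473 196.35165783]
 [267.10865348 196.69723905]]
top [179 216] [187 223] [[0.58838952 0.25937109 0.18      ]]
```

Run:
```python
from h import *
for im in (cv2.imread('pics/w1.png'),ctrl.read_camera('wrist')['color'][...,::-1]):
    h=cv2.cvtColor(im,cv2.COLOR_BGR2HSV);m=(h[193,:,0]<30)&(h[193,:,0]>15)&(h[193,:,1]>150)&(h[193,:,2]>215);print(np.where(m)[0][[0,-1]])
s=ctrl.get_state();print(s['eef_pos'],s['time'])
```

```text
[238 297]
[234 292]
[0.59971771 0.25844895 0.31965536] 3.75
```

send_rows(rows="0 0 0 2 -13.6 0 1;0 0 0 2 -13.6 40 1;0 0 0 2 -13.6 80 1;0 0 0 2 -13.6 110 1;0 0 0 2 -13.6 130 1;0 0 0 2 -13.6 143 1;0 0 0 2 -13.6 143 1;0 0 0 2 -13.6 143 1")

```text
time: 4.75
eef_pos: [0.6027, 0.2735, 0.178]
tcp_rot: [1.0, -0.002, 0.001, -0.0]
contact_force: [-0.6, -0.7, 0.1]
opening: 1.0
finger_force: 0.0
```

Run:
```python
from h import *
p=ctrl.read_camera('wrist');save(p,'w2.png');s=ctrl.get_state();print(s['eef_pos'],s['time'],s['contact_force'])
```

```text
[0.60267836 0.2735792  0.17813699] 4.8 [ 0.25078873  0.85355801 -0.1464546 ]
```

View pics/w2.png

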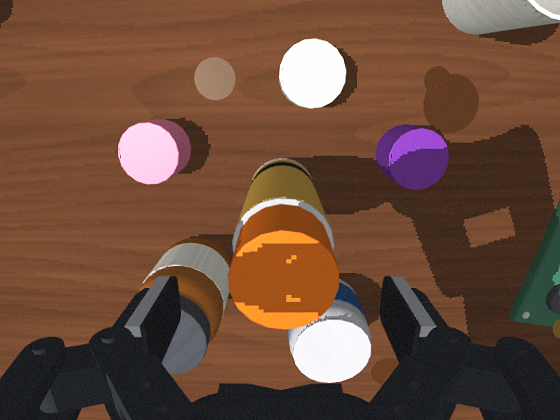

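Cap top centred near (284,280), between the pads at x≈180 and 385 (midpoint ≈282), so the gripper is aligned. Closing now.

send_rows(rows="0 0 0 0 0 0 0.2;0 0 0 0 0 0 0.0;0 0 0 0 0 0 -1;0 0 0 0 0 0 -1;0 0 0 0 0 0 -1;0 0 0 0 0 0 -1", grip_force=25)

```text
time: 5.55
eef_pos: [0.606, 0.2734, 0.1843]
tcp_rot: [1.0, -0.002, 0.006, -0.001]
contact_force: [0.1, -2.4, 16.1]
opening: -0.003
finger_force: 8.1
```

Run:
```python
from h import *
p=ctrl.read_camera('wrist');q=ctrl.read_camera('scene')
a=cv2.resize(p['color'],(400,300));b=cv2.resize(q['color'][120:240,290:450],(400,300),interpolation=cv2.INTER_CUBIC)
cv2.imwrite('pics/w3.png',np.hstack([a,b])[...,::-1]);s=ctrl.get_state();print(s['eef_pos'],s['time'],s['contact_force'],s['opening'])
```

```text
[0.60602736 0.27344002 0.18432816] 5.65 [ 0.07441247 -2.01753169 16.71906169] -0.0012842388930416088
```

View pics/w3.png

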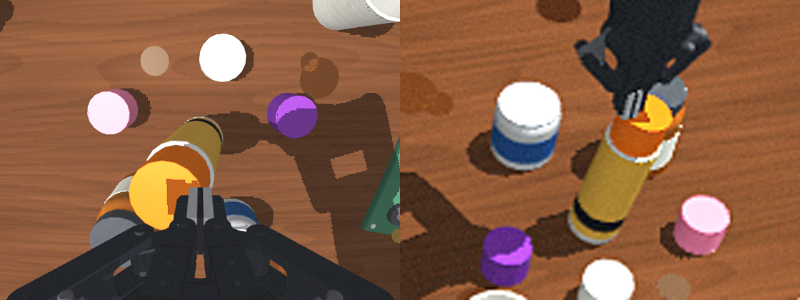

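The fingers shut without holding the cap and the can looks leaned. I'll look closely before moving.

Run:
```python
from h import *
p=ctrl.read_camera('wrist');q=ctrl.read_camera('scene');t=ctrl.read_camera('top')
a=cv2.resize(p['color'][150:360,180:390],(400,400),interpolation=cv2.INTER_CUBIC);b=cv2.resize(q['color'][130:230,330:430],(400,400),interpolation=cv2.INTER_CUBIC)
cv2.imwrite('pics/w4.png',np.hstack([a,b])[...,::-1]);s=ctrl.get_state();print(s['eef_pos'],s['time'],s['contact_force'],s['opening'],s['finger_force'])
for u,n in((q,'s'),(p,'w')): print(n,find(u,'can'),find(u,'cap',4),find(u,'jar',1),find(u,'tin',1))
X=[[.602,.272,z] for z in(0,.14,.18)];print('expected scene',w2px(q,X),'wrist',w2px(p,X))
print('tips wrist',w2px(p,[s['eef_pos']-[0,0,.022]]),w2px(q,[s['eef_pos']-[0,0,.022]]))
```

```text
[0.60602621 0.27345933 0.18432325] 5.8 [-0.85336731 -3.1124943  16.18311777] 0.003575970636998589 8.127640028251335
s [(0.93, array([0.623 , 0.26  , 0.0792]))] [(0.9, array([0.7061, 0.2412, 0.0366])), (0.86, array([0.6203, 0.2879, 0.1768])), (0.81, array([0.6509, 0.3762, 0.0393])), (0.77, array([0.6414, 0.1566, 0.042 ]))] [(0.84, array([0.5439, 0.3672, 0.0875]))] [(0.6, array([0.4945, 0.22  , 0.0609]))]
w [(0.35, array([0.6172, 0.293 , 0.1782]))] [(0.91, array([0.6429, 0.3753, 0.0399])), (0.78, array([0.7002, 0.2469, 0.0401])), (0.7, array([0.6156, 0.2912, 0.1787])), (0.63, array([0.6349, 0.1665, 0.0371]))] [] [(0.87, array([0.5119, 0.2226, 0.0433]))]
expected scene [[366.89553793 209.39245919]
 [376.04541537 175.57462899]
 [379.00120193 164.58780592]] wrist [[281.62639805 191.13506603]
 [282.1612527  248.60389896]
 [282.46687165 281.91694511]]
tips wrist [[279.46750346 258.41279755]] [[378.80106057 170.61355929]]
```

View pics/w4.png

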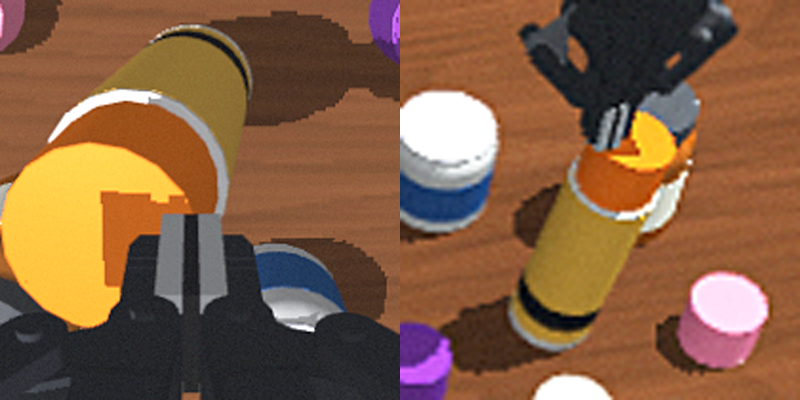

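The can leans about 0.14 rad towards +y, held by the closed fingers at its −y edge. I'll ease off up and towards −y with the fingers shut, so it settles back.

send_rows(rows="0 0 0 0 3 -4 -1;0 0 0 0 6 -8 -1;0 0 0 0 9 -12 -1;0 0 0 0 12 -16 -1;0 0 0 0 15 -20 -1;0 0 0 0 18 -26 -1;0 0 0 0 21 -34 -1;0 0 0 0 24 -44 -1")

```text
time: 7.2
eef_pos: [0.6017, 0.2491, 0.221]
tcp_rot: [1.0, -0.002, -0.0, -0.0]
contact_force: [0.5, -0.1, 0.1]
opening: 0.002
finger_force: 0.0
```

send_rows(rows="0 0 0 0 0 -40 -1;0 0 0 0 0 -60 -1;0 0 0 0 0 -100 -1;0 0 0 0 0 -100 1;0 0 0 0 0 -100 1;0 0 0 0 0 -100 1;0 0 0 0 0 -100 1;0 0 0 0 0 -100 1")

```text
time: 8.2
eef_pos: [0.6015, 0.2493, 0.3195]
tcp_rot: [1.0, -0.002, -0.001, 0.0]
contact_force: [0.4, -0.2, -0.1]
opening: 1.003
finger_force: 0.0
```

Run:
```python
from h import *
p=ctrl.read_camera('wrist');q=ctrl.read_camera('scene')
c=blob(p,(8,150,215),(30,255,255),(180,120,340,280))
w=px2w(p,c,.18)[:,:2].astype('f4');print(cv2.minEnclosingCircle(w),(w.min(0)+w.max(0))/2,w.max(0)-w.min(0))
a=cv2.resize(p['color'],(400,300));b=cv2.resize(q['color'][120:240,290:450],(400,300),interpolation=cv2.INTER_CUBIC)
cv2.imwrite('pics/w5.png',np.hstack([a,b])[...,::-1]);s=ctrl.get_state();print(s['eef_pos'],s['time'],s['contact_force'],s['opening'])
for u,n in((q,'s'),(p,'w')): print(n,find(u,'can'),find(u,'cap',4))
```

```text
((0.6025739908218384, 0.2718864679336548), 0.025685574859380722) [0.6026355 0.2718074] [0.04994947 0.05068815]
[0.60167005 0.24923972 0.32003276] 8.3 [1.31573613 0.16894424 0.04932944] 1.002233268869298
s [(0.56, array([0.6269, 0.2515, 0.0757])), (0.48, array([ 0.5634, -0.0583,  0.0592]))] [(0.91, array([0.6523, 0.3758, 0.0382])), (0.67, array([0.6441, 0.158 , 0.0416])), (0.59, array([0.7064, 0.2416, 0.0355])), (0.58, array([0.4961, 0.2183, 0.0596]))]
w [(0.86, array([0.6248, 0.2673, 0.1103]))] [(0.88, array([0.6411, 0.3747, 0.0396])), (0.82, array([0.6377, 0.1636, 0.0396])), (0.78, array([0.6982, 0.2468, 0.0411])), (0.57, array([0.6062, 0.2704, 0.1775]))]
```

View pics/w5.png

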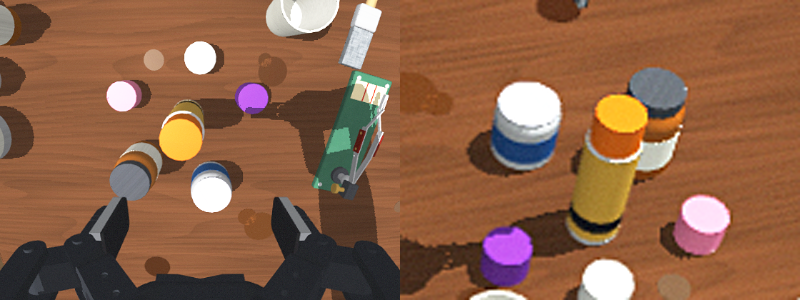

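The can is upright again at its original spot with the cap seated at (0.6025, 0.272). The first grasp was too high for the swung-back open fingers, so I'll go about 15 mm deeper.

send_rows(rows="0 0 0 1 -22.5 0 1;0 0 0 1 -22.5 40 1;0 0 0 1 -22.5 80 1;0 0 0 1 -22.5 120 1;0 0 0 1 -22.5 140 1;0 0 0 1 -22.5 157 1;0 0 0 1 -22.5 157 1;0 0 0 1 -22.5 157 1")

```text
time: 9.5
eef_pos: [0.6038, 0.2721, 0.1652]
tcp_rot: [1.0, -0.002, 0.001, -0.0]
contact_force: [-1.1, 0.3, -0.1]
opening: 1.0
finger_force: 0.0
```

send_rows(rows="0 0 0 0 0 0 0.6;0 0 0 0 0 0 0.4;0 0 0 0 0 0 0.3;0 0 0 0 0 0 0.24;0 0 0 0 0 0 0.2")

```text
time: 10.12
eef_pos: [0.6028, 0.2718, 0.1634]
tcp_rot: [1.0, -0.002, 0.0, -0.0]
contact_force: [-0.2, 0.5, 0.3]
opening: 0.6
finger_force: 0.1
```

send_rows(rows="0 0 0 0 0 0 0.1;0 0 0 0 0 0 0;0 0 0 0 0 0 -0.2")

```text
time: 10.5
eef_pos: [0.603, 0.2718, 0.1636]
tcp_rot: [1.0, -0.002, 0.0, -0.0]
contact_force: [-0.3, -1.3, 1.6]
opening: 0.574
finger_force: 26.1
```

Firm grip. Lifting straight up.

send_rows(rows="0 0 0 0 0 -10 -1;0 0 0 0 0 -25 -1;0 0 0 0 0 -45 -1;0 0 0 0 0 -80 -1;0 0 0 0 0 -110 -1;0 0 0 0 0 -130 -1;0 0 0 0 0 -130 -1;0 0 0 0 0 -130 -1")

```text
time: 11.5
eef_pos: [0.6022, 0.2716, 0.292]
tcp_rot: [1.0, -0.002, -0.001, 0.0]
contact_force: [-0.7, 0.7, -0.1]
opening: 0.577
finger_force: 25.9
```

Run:
```python
from h import *
q=ctrl.read_camera('scene');print(find(q,'can'),find(q,'cap',5))
t=ctrl.read_camera('top')
# hole via top picture: ring fit inside crop
g=cv2.cvtColor(t['color'],cv2.COLOR_RGB2GRAY)[228:256,382:412];g=cv2.resize(g,None,fx=10,fy=10,interpolation=cv2.INTER_CUBIC)
c=cv2.HoughCircles(g,cv2.HOUGH_GRADIENT,1.5,100,param1=60,param2=15,minRadius=75,maxRadius=115)
if c is not None:
    c=c[0,0];uv=[(c[0]+.5)/10-.5+382,(c[1]+.5)/10-.5+228];print(c,uv,px2w(t,[uv],.03))
s=ctrl.get_state();print(s['eef_pos'],s['time'],s['opening'],s['finger_force'])
print(tool([[.46,-.3365,.30]]).round(0))
```

```text
[(0.89, array([0.6203, 0.2546, 0.0958]))] [(0.94, array([0.6434, 0.1569, 0.0421])), (0.87, array([0.6519, 0.3759, 0.0405])), (0.86, array([0.6165, 0.265 , 0.3053])), (0.77, array([0.7062, 0.238 , 0.0343]))]
[0.60222822 0.2715893  0.29151526] 11.7 0.5775171425827248 25.944057628512383
[[-140.  609.   -8.]]
```

send_rows(rows="0 0 0 -140 609 -8 -1;0 0 0 -140 609 -8 -1;0 0 0 -140 609 -8 -1;0 0 0 -140 609 -8 -1;0 0 0 -140 609 -8 -1;0 0 0 -140 609 -8 -1;0 0 0 -140 609 -8 -1;0 0 0 -140 609 -8 -1")

```text
time: 12.7
eef_pos: [0.4882, -0.2168, 0.2993]
tcp_rot: [1.0, -0.002, -0.0, -0.0]
contact_force: [1.2, 0.5, -0.4]
opening: 0.575
finger_force: 26.0
```

Run:
```python
from h import *
s=ctrl.get_state();print(s['eef_pos'],s['time'],s['opening'],tool([[.46,-.3365,.30]]).round(0))
```

```text
[ 0.4881669  -0.21680103  0.29930574] 12.7 0.5749355959837609 [[-28. 120.  -1.]]
```

send_rows(rows="0 0 0 -20 100 0 -1;0 0 0 -20 100 0 -1;0 0 0 -20 100 0 -1;0 0 0 -20 100 0 -1;0 0 0 -20 100 0 -1")

```text
time: 13.32
eef_pos: [0.4691, -0.3138, 0.2996]
tcp_rot: [1.0, -0.001, -0.0, -0.0]
contact_force: [0.5, -0.2, -0.3]
opening: 0.579
finger_force: 26.0
```

Run:
```python
from h import *
p=ctrl.read_camera('wrist');p=ctrl.read_camera('wrist');s=ctrl.get_state();print(s['eef_pos'],s['time'])
e=w2px(p,[[.5135,-.3365,.03]])[0];print(e,find(p,'block'))
import pickle;pickle.dump(p,open('p6.pkl','wb'));save(p,'w6.png')
x,y=e.round().astype(int);x0,y0=max(x-60,0),max(y-60,0)
g=cv2.cvtColor(p['color'],cv2.COLOR_RGB2GRAY)[y0:y+60,x0:x+60]
c=cv2.HoughCircles(cv2.resize(g,None,fx=4,fy=4),cv2.HOUGH_GRADIENT,1.5,400,param1=60,param2=20,minRadius=60,maxRadius=140);print(c,x0,y0)
b=blob(p,(10,20,140),(32,170,255),(0,0,560,420));r=cv2.minAreaRect(px2w(p,b,.03)[:,:2].astype('f4'));print(r,cv2.boxPoints(r))
```

```text
[ 0.4691611  -0.31387116  0.2998709 ] 13.425
[299.60092752 129.88833862] [(0.62, array([ 0.5334, -0.3369,  0.032 ])), (0.6, array([ 0.6085, -0.3357,  0.0527]))]
[[[242.25 240.75 102.75]]] 240 70
((0.5568469166755676, -0.3355756103992462), (0.1912442445755005, 0.09169892221689224), 2.6854169368743896) [[ 0.45918167 -0.2942566 ]
 [ 0.46347797 -0.3858548 ]
 [ 0.65451217 -0.37689462]
 [ 0.65021586 -0.2852964 ]]
```

View pics/w6.png

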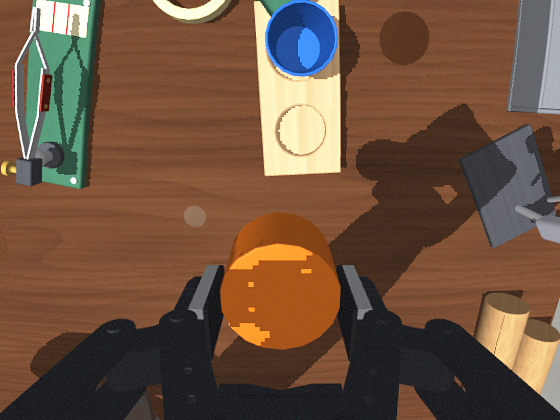

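Wrist view: empty recess at (300,130), as expected; the cap is held level near (281,296).

Run:
```python
from h import *
import pickle;p=pickle.load(open('p6.pkl','rb'));s=ctrl.get_state()
for dx in(-.003,0,.003):
  a=np.linspace(0,6.28,60);q=w2px(p,np.c_[s['eef_pos'][0]+dx+.025*np.cos(a),s['eef_pos'][1]+.025*np.sin(a),0*a+s['eef_pos'][2]+.0164]);print(dx,q.min(0),q.max(0))
c=blob(p,(5,150,100),(30,255,255),(200,180,360,380));print(c.min(0),c.max(0))
print(s['eef_pos'],tool([[.513,-.337,.085],[.513,-.337,.049]]).round(1))
```

```text
-0.003 [219.65247647 249.0573711 ] [340.07907578 352.87473639]
0 [219.20465743 241.95887222] [340.49626533 347.3671448 ]
0.003 [218.75432303 234.7574569 ] [340.91553623 341.77189267]
[200 180] [359 349]
[ 0.46915284 -0.31401836  0.29990449] [[ 43.8  22.9 214.9]
 [ 43.8  22.9 250.9]]
```

send_rows(rows="0 0 0 44 23 0 -1;0 0 0 44 23 50 -1;0 0 0 44 23 110 -1;0 0 0 44 23 160 -1;0 0 0 44 23 200 -1;0 0 0 44 23 215 -1;0 0 0 44 23 215 -1;0 0 0 44 23 215 -1")

```text
time: 14.48
eef_pos: [0.5141, -0.3392, 0.0873]
tcp_rot: [1.0, -0.002, 0.002, 0.001]
contact_force: [0.0, -0.4, 0.3]
opening: 0.579
finger_force: 26.0
```

Run:
```python
from h import *
p=ctrl.read_camera('wrist');s=ctrl.get_state();print(s['eef_pos'],s['time'],tool([[.513,-.337,.085],[.513,-.337,.049]]).round(1))
# hole rim visible? far side
```

```text
[ 0.5140798  -0.33931563  0.08746589] 14.525 [[-1.1 -2.3  2.5]
 [-1.2 -2.4 38.5]]
```

send_rows(rows="0 0 0 -1 -2 0 -1;0 0 0 -1 -2 8 -1;0 0 0 -1 -2 16 -1;0 0 0 -1 -2 24 -1;0 0 0 -1 -2 24 -1")

```text
time: 15.15
eef_pos: [0.5109, -0.3356, 0.0592]
tcp_rot: [1.0, -0.002, -0.001, -0.001]
contact_force: [-0.8, -0.1, -0.8]
opening: 0.581
finger_force: 26.0
```

send_rows(rows="0 0 0 1.5 1 0 -1;0 0 0 1.5 1 3 -1;0 0 0 1.5 1 6 -1;0 0 0 1.5 1 9 -1;0 0 0 1.5 1 10 -1;0 0 0 1.5 1 10 -1")

```text
time: 15.9
eef_pos: [0.5131, -0.3371, 0.0506]
tcp_rot: [1.0, -0.002, -0.0, -0.0]
contact_force: [-0.1, 0.3, -0.3]
opening: 0.58
finger_force: 26.0
```

send_rows(rows="0 0 0 0 0 2 -1;0 0 0 0 0 3.5 -1;0 0 0 0 0 3.5 -1")

```text
time: 16.27
eef_pos: [0.5131, -0.3371, 0.047]
tcp_rot: [1.0, -0.002, -0.0, -0.0]
contact_force: [-0.7, 0.3, 1.3]
opening: 0.576
finger_force: 26.0
```

send_rows(rows="0 0 0 0 0 1 -1;0 0 0 0 0 2 -1;0 0 0 0 0 2 -1")

```text
time: 16.65
eef_pos: [0.5131, -0.3371, 0.0451]
tcp_rot: [1.0, -0.002, -0.0, -0.0]
contact_force: [-0.5, -0.3, -0.8]
opening: 0.58
finger_force: 26.0
```

Still no contact and about 3.5 mm above the floor. Releasing here and rising.

send_rows(rows="0 0 0 0 0 1 -0.2;0 0 0 0 0 1 0.3;0 0 0 0 0 1 0.6;0 0 0 0 0 1 0.6;0 0 0 0 0 -30 0.7;0 0 0 0 0 -80 1;0 0 0 0 0 -140 1;0 0 0 -45 0 -200 1")

```text
time: 17.65
eef_pos: [0.4768, -0.3374, 0.2383]
tcp_rot: [1.0, -0.001, 0.001, 0.001]
contact_force: [-0.2, -0.7, 1.0]
opening: 1.0
finger_force: 0.0
```

Run:
```python
from h import *
p=ctrl.read_camera('wrist');p=ctrl.read_camera('wrist');s=ctrl.get_state();print(s['eef_pos'],s['time'],s['opening'])
import pickle;pickle.dump(p,open('p7.pkl','wb'))
print(w2px(p,[[.513,-.337,.058]]))
c=blob(p,(5,150,80),(30,255,255),(200,20,420,330));print(c.min(0),c.max(0))
w=px2w(p,c,.058)[:,:2].astype('f4');print(cv2.minEnclosingCircle(w),w.min(0),w.max(0),find(p,'cap'))
cv2.imwrite('pics/w7.png',p['color'][...,::-1])
g=tool([[.556,-.07,.28]]);print(g.round(0))
```

```text
[ 0.47643028 -0.33952457  0.24378436] 17.75 1.0080535783499105
[[275.01033362 145.43513779]]
[248 117] [302 172]
((0.5132330060005188, -0.3373016119003296), 0.025922555476427078) [ 0.48776954 -0.36231956] [ 0.5389809  -0.31181383] [(0.65, array([ 0.5123, -0.3429,  0.0569]))]
[[  79. -269.  -41.]]
```

View pics/w7.png

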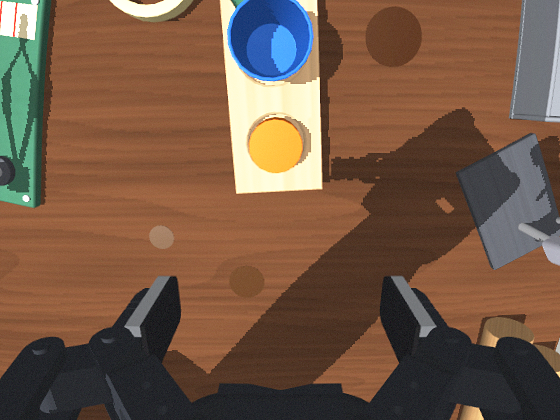

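Cap top centred at (275,145) px, i.e. (0.513, −0.337), with exactly the 26 mm radius expected at z = 58 mm, so it is fully seated and released. On to the tweezers, turning to the stand's yaw.

Run:
```python
from h import *
t=ctrl.read_camera('top')
print(px2w(t,[[296.1,226.5]],.067),tool([[.51,-.04,.27]]).round(0),ctrl.get_state()['time'])
```

```text
[[ 0.56356026 -0.04358625  0.067     ]] [[  33. -298.  -34.]] 17.85
```

send_rows(rows="0 0 0 33 -300 -26 1;0 0 0 33 -300 -26 1;0 0 6 33 -300 -26 1;0 0 12 33 -300 -26 1;0 0 12 33 -300 -26 1;0 0 12 33 -300 -26 1;0 0 12 33 -300 -26 1;0 0 12 33 -300 -26 1")

```text
time: 18.85
eef_pos: [0.5094, -0.0382, 0.2601]
tcp_rot: [0.994, -0.107, -0.001, -0.0]
contact_force: [-0.3, -0.6, -0.1]
opening: 0.998
finger_force: 0.0
```

Run:
```python
from h import *
p=ctrl.read_camera('wrist');p=ctrl.read_camera('wrist');s=ctrl.get_state();print(s['eef_pos'],s['time'],np.degrees(R.from_quat(s['tcp_rot']).as_euler('xyz')))
import pickle;pickle.dump(p,open('p8.pkl','wb'))
h=cv2.cvtColor(p['color'],cv2.COLOR_RGB2HSV)
x,y=w2px(p,[[.553,-.045,.06]])[0];print(x,y)
m=cv2.inRange(h,np.array((0,110,40)),np.array((8,255,255)))|cv2.inRange(h,np.array((172,110,40)),np.array((180,255,255)))
n,l,st,ce=cv2.connectedComponentsWithStats(m)
for i in range(1,n):
    if st[i,4]>25: print(st[i],ce[i].round(1),px2w(p,[ce[i]],.06).round(4)[0])
g=blob(p,(65,60,40),(95,255,255),(0,0,560,420));r=cv2.minAreaRect(px2w(p,g,.014)[:,:2].astype('f4'));print(r,cv2.boxPoints(r))
print(find(p,'marks'),find(p,'squeeze_point'))
```

```text
[ 0.50953881 -0.03838247  0.26065514] 18.95 [ 1.79998831e+02  6.14610529e-02 -1.23229766e+01]
276.7611310326903 135.98585111171212
[263  22   1  35  35] [263.  39.] [ 0.6408 -0.0517  0.06  ]
[281  22   1  35  35] [281.  39.] [ 0.6373 -0.0676  0.06  ]
[250 104   6  43 118] [252.5 125.1] [ 0.568  -0.0246  0.06  ]
[288 104   5  43 119] [289.7 124.9] [ 0.5606 -0.0593  0.06  ]
((0.5633156895637512, -0.041971899569034576), (0.07895393669605255, 0.231881782412529), 77.68621826171875) [[ 0.44162303 -0.05581449]
 [ 0.66817015 -0.10526685]
 [ 0.68500835 -0.02812931]
 [ 0.45846123  0.02132305]]
[(0.82, array([ 0.576 , -0.0463,  0.012 ])), (0.2, array([ 0.6016, -0.3029,  0.0623]))] [(0.94, array([ 0.579 , -0.0443,  0.0118])), (0.63, array([ 0.6034, -0.3022,  0.0628]))]
```

Run:
```python
from h import *
import pickle;p=pickle.load(open('p8.pkl','rb'))
u=np.array([.977,-.2132]);v=np.array([.2132,.977]);o=np.array([.5633,-.0420])-u*.0775
def st(w): return ((w[:2]-o)@np.c_[u,v]*1000).round(1)
for uv,z in(((252.5,125.1),.0675),((289.7,124.9),.0675),((252.5,125.1),.06),((289.7,124.9),.06),((263,39),.0145),((281,39),.0145)): print(uv,z,st(px2w(p,[uv],z)[0]))
s=ctrl.get_state();print(s['time'],tool([[.5653,-.0425,.13],[.5653,-.0425,.063]]).round(1))
```

```text
(252.5, 125.1) 0.0675 [78.9 17.4]
(289.7, 124.9) 0.0675 [ 79.1 -17.3]
(252.5, 125.1) 0.06 [78.4 18. ]
(289.7, 124.9) 0.06 [ 78.6 -17.5]
(263, 39) 0.0145 [162.4   9.1]
(281, 39) 0.0145 [162.3  -9.3]
19.05 [[ 55.4  -7.6 131. ]
 [ 55.4  -7.6 198. ]]
```

send_rows(rows="0 0 0 55.4 -7.6 0 1;0 0 0 55.4 -7.6 40 1;0 0 0 55.4 -7.6 80 1;0 0 0 55.4 -7.6 115 1;0 0 0 55.4 -7.6 131 1;0 0 0 55.4 -7.6 131 1;0 0 0 55.4 -7.6 131 1;0 0 0 55.4 -7.6 131 1")

```text
time: 20.05
eef_pos: [0.5667, -0.0418, 0.1322]
tcp_rot: [0.994, -0.106, 0.002, 0.0]
contact_force: [-0.7, -0.3, -0.4]
opening: 0.996
finger_force: 0.0
```

Run:
```python
from h import *
p=ctrl.read_camera('wrist');s=ctrl.get_state();print(s['eef_pos'],s['time'],s['contact_force'],tool([[.5653,-.0424,.063]]).round(1))
```

```text
[ 0.56644426 -0.04170148  0.13196599] 20.1 [-0.00626816  0.71692327 -0.04113976] [[-1.2  0.9 69. ]]
```

send_rows(rows="0 0 0 0 0.5 20 1;0 0 0 0 0.5 40 0.6;0 0 0 0 0.5 55 0.3;0 0 0 0 0.5 68 0.2;0 0 0 0 0.5 68 0.1;0 0 0 0 0.5 68 0;0 0 0 0 0.5 68 0;0 0 0 0 0.5 68 0", grip_force=20)

```text
time: 21.1
eef_pos: [0.5658, -0.0421, 0.063]
tcp_rot: [0.994, -0.106, 0.001, 0.0]
contact_force: [0.0, -0.0, 0.5]
opening: 0.502
finger_force: 0.0
```

Run:
```python
from h import *
p=ctrl.read_camera('wrist');s=ctrl.get_state();print(s['eef_pos'],s['time'],s['contact_force'],s['opening'],s['finger_force'],tool([[.5653,-.0424,.063]]).round(1))
X=np.array([[.5658+.085*.977,-.0425-.085*.2132,.06]]);print(w2px(p,X))
x,y=w2px(p,X)[0].round().astype(int)
h=cv2.cvtColor(p['color'],cv2.COLOR_RGB2HSV)
m=cv2.inRange(h,np.array((0,110,40)),np.array((8,255,255)))|cv2.inRange(h,np.array((172,110,40)),np.array((180,255,255)))
n,l,st,ce=cv2.connectedComponentsWithStats(m)
for i in range(1,n):
    if st[i,4]>25: print(st[i],ce[i].round(1))
for r in range(max(y-16,0),y+28,4): print(r,' '.join('%3d'%a for a in h[r,x-36:x+37:3,2]))
print()
for r in range(max(y-16,0),y+28,4): print(r,' '.join('%3d'%a for a in h[r,x-36:x+37:3,1]))
```

```text
[ 0.56571938 -0.04198901  0.06286026] 21.15 [-0.03703796 -0.56967205 -0.7409789 ] 0.49849082889757695 0.0 [[-0.3  0.5 -0.1]]
[[280.53804629  81.19060624]]
[262  57   4  68 215] [263.2  91.7]
[296  57   5  68 224] [298.1  89. ]
[236 235  13  89 555] [241.7 280.4]
[313 235  14  89 585] [319.4 280.8]
65 255 255 255 255 255 255 253 255 255 255 255 255 255 255 255 255 255 255 251 255 255 255 255 254 255
69 255 255 255 255 255 255 252 255 255 255 255 255 255 255 255 255 255 255 251 255 255 255 255 255 255
73 255 255 255 255 255 255 252 255 255 255 255 255 255 255 255 255 255 254 252 255 255 255 255 255 255
77 255 255 255 255 255 255 252 255 255 255 255 255 255 255 255 255 255 254 251 255 255 255 255 175 177
81 255 255 255 255 255 255 252 255 255 255 255 255 255 255 255 255 255 254 251 255 255 255 224 178 181
85 255 255 255 255 255 255 252 255 255 255 248 243 251 242 250 255 255 254 251 255 255 255 179 178 180
89 255 255 255 255 255 255 252 255 255 255 243 244 248 242 246 255 255 249 251 255 255 255 176 176 178
93 255 255 255 255 255 255 252 255 255 255 242 242 243 240 242 255 255 254 251 2
[... 769 characters left out ...]
   5 196   3  11  11  12  12  13  11  12  11  12  67 208  11  13   8  61  54  61
85   8  11   9  10  11   6 195   3  11  10   5   2   1   4   8  12  12  69 206  12  14   5  60  60  57
89   8   8   9  10   9   5 194  20  11  11   2   3   2   3   3  14  13 105 208  12  14  12  59  58  60
93   8   8   9   9   9   6 195  15  11  12   0   3   1   1   4  13  12  97 209  10  13  13  63  58  58
97   9   9   9  10   9   5 200  14  10  10   4   2   6   2   4  12  12  97 210  12  13  30  61  62  63
101   9   9   9  10   9   6 195  14  11  11   4   1  10   2   4  13  13  95 207  14  15  68  62  61  59
105   9   9  10   9  10   7 200  15  12  11   3   2  16   2   3  13  13  95 212  14  12  24  63  61  55
```

send_rows(rows="0 0 0 0 0 0 -0.06;0 0 0 0 0 0 -0.1;0 0 0 0 0 0 -0.14;0 0 0 0 0 0 -0.17;0 0 0 0 0 0 -0.2;0 0 0 0 0 0 -0.2;0 0 0 0 0 0 -0.2")

```text
time: 22.02
eef_pos: [0.5658, -0.0421, 0.0628]
tcp_rot: [0.994, -0.106, 0.001, 0.0]
contact_force: [0.8, 0.0, 3.7]
opening: 0.399
finger_force: 3.5
```

```bash
cat > gap.py <<'E'
from h import *
p=ctrl.read_camera('wrist');s=ctrl.get_state();print(s['eef_pos'].round(4) if hasattr(s['eef_pos'],'round') else s['eef_pos'],s['time'],np.round(s['contact_force'],1),round(s['opening'],3),s['finger_force'])
u=np.array([.977,-.2132,0]);v=np.array([.2132,.977,0]);b=np.array([.5658,-.0425,.06])+.085*u
q=w2px(p,[b,b+.01*v]);k=np.linalg.norm(q[1]-q[0])/10
h=cv2.cvtColor(p['color'],cv2.COLOR_RGB2HSV);x,y=q[0].round().astype(int)
for r in range(y+4,y+20,4):
    m=(h[r,:,1]<8)&(h[r,:,2]<251)&(h[r,:,2]>190);m[:x-45]=0;m[x+46:]=0
    c=np.where(m)[0];g=np.split(c,np.where(np.diff(c)>2)[0]+1)
    print(r,[(a[0],a[-1]) for a in g if len(a)>1],'px/mm',k.round(2))
h=cv2.inRange(h,np.array((0,110,40)),np.array((8,255,255)))|cv2.inRange(h,np.array((172,110,40)),np.array((180,255,255)))
n,l,st,ce=cv2.connectedComponentsWithStats(h)
print([(st[i][:4].tolist()) for i in range(1,n) if st[i,4]>150])
E
python3 gap.py
```

```text
[ 0.5658 -0.0421  0.0627] 22.075 [-0.2 -0.9  4.3] 0.4 3.510756567120552
85 [(np.int64(264), np.int64(270)), (np.int64(290), np.int64(294))] px/mm 2.54
89 [(np.int64(264), np.int64(269)), (np.int64(290), np.int64(294))] px/mm 2.54
93 [(np.int64(264), np.int64(269)), (np.int64(290), np.int64(294))] px/mm 2.54
97 [(np.int64(265), np.int64(269)), (np.int64(290), np.int64(294))] px/mm 2.54
[[297, 57, 4, 68], [240, 234, 11, 90], [309, 234, 12, 90]]
```

send_rows(rows="0 0 0 0 0 0 -0.22;0 0 0 0 0 0 -0.24;0 0 0 0 0 0 -0.26;0 0 0 0 0 0 -0.27;0 0 0 0 0 0 -0.27")

```text
time: 22.7
eef_pos: [0.566, -0.0421, 0.0628]
tcp_rot: [0.994, -0.106, 0.001, 0.0]
contact_force: [-0.2, -1.4, 4.8]
opening: 0.366
finger_force: 4.9
```

```bash
python3 gap.py
```

```text
[ 0.566  -0.0421  0.0628] 22.75 [-0.3 -0.2  5. ] 0.369 4.931133985519409
86 [(np.int64(257), np.int64(261)), (np.int64(297), np.int64(302))] px/mm 2.54
90 [(np.int64(257), np.int64(262)), (np.int64(297), np.int64(302))] px/mm 2.54
94 [(np.int64(257), np.int64(262)), (np.int64(297), np.int64(302))] px/mm 2.54
98 [(np.int64(257), np.int64(262)), (np.int64(297), np.int64(302))] px/mm 2.54
[[307, 233, 10, 91], [244, 234, 10, 89]]
```

send_rows(rows="0 0 0 0 0 0 -0.28;0 0 0 0 0 0 -0.29;0 0 0 0 0 0 -0.298;0 0 0 0 0 0 -0.298;0 0 0 0 0 0 -0.298")

```text
time: 23.38
eef_pos: [0.5661, -0.0422, 0.0629]
tcp_rot: [0.994, -0.106, 0.001, 0.0]
contact_force: [-0.1, -1.1, 6.4]
opening: 0.353
finger_force: 5.7
```

```bash
python3 gap.py
```

```text
[ 0.5661 -0.0421  0.0629] 23.425 [ 0.  -0.4  5.3] 0.353 5.706093683838844
86 [(np.int64(254), np.int64(259)), (np.int64(300), np.int64(305))] px/mm 2.54
90 [(np.int64(254), np.int64(259)), (np.int64(300), np.int64(305))] px/mm 2.54
94 [(np.int64(254), np.int64(259)), (np.int64(299), np.int64(305))] px/mm 2.54
98 [(np.int64(254), np.int64(259)), (np.int64(299), np.int64(305))] px/mm 2.54
[[261, 57, 5, 69], [296, 57, 5, 69], [306, 233, 9, 90], [246, 234, 9, 89]]
```

The gap is about 15.8 mm, symmetric, at 5.7 N. Holding steady for over a second.

send_rows(rows="0 0 0 0 0 0 -0.298;0 0 0 0 0 0 -0.298;0 0 0 0 0 0 -0.298;0 0 0 0 0 0 -0.298;0 0 0 0 0 0 -0.298;0 0 0 0 0 0 -0.298;0 0 0 0 0 0 -0.298;0 0 0 0 0 0 -0.298")

```text
time: 24.42
eef_pos: [0.5662, -0.0421, 0.063]
tcp_rot: [0.994, -0.106, 0.001, 0.0]
contact_force: [-0.1, -1.2, 4.9]
opening: 0.349
finger_force: 5.7
```

send_rows(rows="0 0 0 0 0 0 -0.298;0 0 0 0 0 0 -0.298;0 0 0 0 0 0 -0.298;0 0 0 0 0 0 -0.298")

```text
time: 24.92
eef_pos: [0.5662, -0.0422, 0.0629]
tcp_rot: [0.994, -0.106, 0.001, 0.0]
contact_force: [1.7, -1.1, 5.1]
opening: 0.351
finger_force: 5.7
```

```bash
python3 gap.py
python3 - <<'E'
from h import *
t=ctrl.read_camera('top');q=ctrl.read_camera('scene')
for o in('cup','tin','jar','paper_cup','tape_roll','brush','can','cap'): print(o,find(t,o,1),find(q,o,1))
print(ctrl.get_state()['time'])
E
python3 -c "
from plant import ctrl
print(ctrl.sign_off())"
```

```text
[ 0.5661 -0.0421  0.0629] 24.975 [ 0.1 -2.   6.2] 0.351 5.706766247749329
86 [(np.int64(254), np.int64(259)), (np.int64(300), np.int64(305))] px/mm 2.54
90 [(np.int64(254), np.int64(259)), (np.int64(300), np.int64(305))] px/mm 2.54
94 [(np.int64(254), np.int64(259)), (np.int64(299), np.int64(305))] px/mm 2.54
98 [(np.int64(254), np.int64(259)), (np.int64(299), np.int64(305))] px/mm 2.54
[[261, 57, 5, 69], [296, 57, 5, 69], [306, 233, 9, 90], [246, 234, 9, 89]]
cup [(0.88, array([ 0.6056, -0.342 ,  0.0478]))] [(0.89, array([ 0.5945, -0.3318,  0.0673]))]
tin [(0.92, array([0.4726, 0.2206, 0.0734]))] [(0.97, array([0.4991, 0.2182, 0.0615]))]
jar [(0.93, array([0.5193, 0.3449, 0.121 ]))] [(0.94, array([0.5394, 0.3545, 0.0889]))]
paper_cup [(0.97, array([0.7797, 0.1056, 0.0337]))] [(0.93, array([0.761 , 0.1061, 0.0657]))]
tape_roll [(0.96, array([ 0.687 , -0.218 ,  0.0249]))] [(0.79, array([ 0.6905, -0.2197,  0.0225]))]
brush [(0.7, array([ 0.766 , -0.0391,  0.0205]))] [(0.58, array([ 0.7804, -0.0408,  0.0167]))]
can [(0.92, array([0.5993, 0.2629, 0.1362]))] [(0.86, array([0.6245, 0.255 , 0.1002]))]
cap [(0.77, array([0.6374, 0.3724, 0.0397]))] [(0.91, array([0.6452, 0.1587, 0.0397]))]
25.875
the job is handed in; nothing more can be done
None
```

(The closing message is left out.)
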